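Swing out the folding hook and hang up the scroll pattern

TASK

Swing the folded steel hook on the wooden side board right out to its stop, square to the board. Then take the tall scroll pattern, the one with the hanging slot, out of the slotted stand and hang it on the hook, well in behind the upturned end, and let it go. The old hook's arm is bent a little up or down, so feel for it, and pass the pattern on and lower it gently without forcing or dropping it; leave everything else where it is.

Things in the scene. Friction and masses are not known exactly. Their poses are not given: they have to be found in the camera images.
- board: Dark wooden side board fixed on the bench, 420 mm long (its y), 24 thick (its x), 216 high; origin: centre of its underside, z up. Its front face (x = -12 mm) looks along its -x and carries the hook at y = +45 mm. Try square and marking knife fixed low on the face at y = +80 to +205 mm stand out 12 mm.
- hook_pin (a point): Point on the hook's vertical hinge pin, 18 mm before the board's face, 210 mm above the bench; axes as the board's. The arm's axis starts here: round steel bar, 8 mm diameter, 90 mm out to an upright prong of the same bar (prong's top 22 mm above the arm's axis). Folded it lies along the board's -y, fully out along the board's -x. Hinge barrels: 15 mm diameter, up to 8 mm above the arm's axis.
- hook (a joint): Hook's angle about its pin, rad: 0 folded, 1.571 fully out at its stop; clockwise from above. Friction 0.3 N m (3.5 N at the prong); stays where left. The arm is bent: it rises or drops from level, straight from the pin, by up to 0.18 rad (16 mm at the prong), stiff, not measured. Prong can be pinched from above by fingers closing along the arm (one finger is then over the arm).
- stand: Dark wooden block fixed on the bench, 190 mm (its x) by 85 mm (its y), 39 mm high; origin: centre of its underside. Three slots run across it along y at x = -62, 0 and +62 mm, each 14 mm wide with its floor 15 mm above the bench; a pattern stands on edge in each.
- pattern_center (a point): Centre of the tall scroll pattern (half-way up, mid-thickness). Pale wood, 0.12 kg, 12 mm thick (its x), 155 high (its z), 110 wide (its y) at two volutes low down; above them a plain head 44 mm wide with the hanging slot, whose top 38 mm is solid and can be pinched across the thickness from above. It stands upright in one of the stand's three slots, which one varies.
- pattern_slot (a point): Middle of the top end of the pattern's hanging slot, 38 mm below the top edge, 39.5 above its centre; axes as the pattern's. The slot goes through the thickness, 16 mm wide (y), 32 high downward from here, corners cut by 4 mm. Bar and prong are 26 mm high together, so it passes over the prong level with 3 mm spare above and below (2 at the full bend), then is lowered onto the arm.
- pattern: The same pattern; origin: centre of its bottom edge; x across the thickness, z up.
- pattern_b: Shorter scroll pattern with two volutes and no hanging slot, 86 mm high, in another slot of the stand. Leave alone.
- pattern_c: Shorter pattern with a single volute and no hanging slot, 90 mm high, in another slot of the stand. Leave alone.
- mallet: Carver's round wooden mallet standing on its head, 86 mm diameter, 210 mm high. Leave alone.
- gouge_a: Wide carving gouge lying down, about 250 mm long. Leave alone.
- gouge_b: Narrow carving gouge lying down, about 260 mm long. Leave alone.
- scroll: Carved pale wooden scroll lying flat, about 140 mm long, 30 mm high. Leave alone.
- wax_tin: Low round steel tin, 68 mm diameter, 45 mm high. Leave alone.
- oilstone: Grey oilstone in a wooden base, 190 x 60 x 34 mm. Leave alone.
There are look-alikes about, which are no part of the job. What is shaped like the pattern but orange is not meant.

How it is judged:
By the outcome, as a careful person would: the job done as asked, in the order asked, and still so for the second after the job is handed in, with the robot touching nothing.
It also fails if it takes over 72 s, if anything falls off the work surface, if the arm or the gripper's body presses on something with over 40 N, if the wrist force passes 120 N, or if a joint passes its speed limit or range.

ROBOT

A 6-joint arm with a two-finger parallel gripper is mounted at the origin on the work surface. World frame = base frame: x ahead of the robot, y to its left, z up, the work surface at z = 0. Lengths are in mm, angles in rad, forces in N, time in s.
With the tool pointing down it reaches from about 350 to 775 mm from the base axis. Payload 7.3 kg.
Tool frame: the origin (TCP) lies between the finger pads; the fingertips stand 25 mm ahead of it and the grasp point (between the pads) lies 6 mm ahead of it; z points along the fingers, y is the line along which they close (so a half turn about z gives the same grasp; the last joint's range is limited). The gripper opens to 92 mm and grips with 3 to 60 N. Pads are 19 mm wide; open, the fingers measure 130 mm over their backs; the gripper's body (75 mm by 190 mm) begins 47 mm behind the grasp point.
Start: joints at [-1.389, 0.342, 1.524, -0, 1.275, -0.146], TCP at [169.052, -497.055, 251.741] pointing down, gripper open.
Joint ranges: [-2.53, 2.53], [-0.77, 2.02], [0.04, 2.7], [-1, 4.14], [0.28, 2.66], [-3.11, 3.11]. Speed limits (rad/s): [2.57, 2.57, 3.14, 3.14, 3.14, 3.14].

INTERFACE

Orientations are given as [roll, pitch, yaw] about the fixed x, y, z axes, in that order (R = Rz(yaw) Ry(pitch) Rx(roll)).
In Python, from plant import bot gives the robot as it stands.
- The arm moves only by the tool play_rows, never from a script. Its argument "commands" is a list of rows, each an object of numbers: "x", "y", "z": the shift along the tool's x, y, z in m; "twist": the turn about the tool's z in degrees. In form: [{"x": .., "y": .., "z": .., "twist": ..}, ...]. A call has exactly 8 rows; each row is the pose to reach, as a shift and turn from the pose commanded when the call began, along the tool's axes at that moment; what a row does not reach only later rows make up. A row lasts 1/10 s, in which the tool goes at most 50 mm and 8.59 degrees, less where a joint would pass 70% of its speed; a pose out of reach is approached as far as the arm can. A call with a gripper value outside its range is refused whole. "jaw" is the closure, from 0 (fully open) to 1 (shut), set as the call begins (left out, the last holds). The fingers move at their own pace and stop on an object; the grip force is fixed at half the most. Time passes only in rows, so rows that repeat a pose let the fingers close, or fill a call up. It gives the time, the measured TCP pose, the force, the opening and the grip force at its end, in the units of the state.
- bot.get_obs(): the state, without advancing time (a new reading comes with each control period).
- bot.capture(name): name is "side" or "top"; returns a dict with "pixels" (480x640x3 uint8, red, green, blue), "fx", "fy", "cx", "cy" (pixels), "eye" and "rotation" of the camera in the world. Camera axes: x right, y down, z forward; pixel columns grow to the right and rows downward; lengths in mm; the calibration is good to about 2 mm. A picture is of the moment at which its call begins. There is no depth.
- bot.close_job(): hands the job in; it is judged then, once.
The state is a dict: "time": time; "joint_positions": joint angles; "dq": joint speeds; "tau": joint torques, N m; "tool_pos": TCP position; "tcp_rot": TCP orientation; "contact_force": force on the tool from outside, world axes, zero at the start; "moment": the same for the moment, N m; "grip_width": finger opening in mm; "finger_force": force on a finger pad.
Only numpy, scipy, OpenCV 4.12 (cv2) and the standard library are available. Lean on these libraries where they do the work, as an engineer would, in place of code of your own. Each camera call takes 0.05 s, during which the arm holds its last target. There are 200 camera calls.

## Working session

There is one attempt and no reset: what is moved stays moved. The work goes in short steps, Python scripts to look and compute and a tool call to move; the robot and the scene stay as the last step left them, time stands still between calls to the robot, and variables do not carry over. Pictures are saved under pics/ and viewed, at most 10 in all, crops included, and the job is handed in when it is done.

Besides the shell and the picture viewer there is one more tool, called after "Emit:" as name(argument=value, ...) on one line, values as JSON. play_rows: Moves the arm, as the interface text tells. Its arguments: {"type":"object","properties":{"commands":{"type":"array"},"jaw":{"type":"number"}},"required":["commands"]}

```bash
ls; mkdir -p pics
python3 - <<'E'
from plant import bot
import cv2,json
for n in("side","top"):
    c=bot.capture(n); cv2.imwrite(f"pics/{n}0.png",c["pixels"][:,:,::-1])
    print(n,c["fx"],c["cx"],c["cy"],c["eye"],c["rotation"])
print(bot.get_obs())
E
```

```text
pics
side 465.5225717165268 317.6588297811082 240.69207038355003 [ 506.07968768 -660.33312069  848.00558721] [-2.34328441e+00  2.30416925e-04 -5.66262766e-02]
top 437.34300598992417 317.9879260629335 238.97359685078104 [ 354.63669521   46.45978221 1064.95188093] [-2.93268585e+00  1.27065212e-03 -1.67040250e+00]
{'time': 0.1, 'joint_positions': array([-1.38899531e+00,  3.42669885e-01,  1.52493492e+00, -3.98486351e-05,
        1.27542448e+00, -1.46002147e-01]), 'dq': array([ 1.30908276e-03, -2.16727636e-03, -2.56607829e-04,  1.34936460e-03,
       -1.84537329e-03,  5.66972657e-06]), 'tau': array([ 2.26082935e-03, -4.32002592e+01, -2.44693530e+01,  7.19111832e-02,
        5.25515783e-02, -4.97936514e-05]), 'tool_pos': array([ 168.97761673, -496.70013588,  251.10101973]), 'tcp_rot': array([-3.14016576e+00, -1.71306469e-04,  3.27814670e-01]), 'contact_force': array([-0.34690627,  0.7749715 ,  0.83485664]), 'moment': array([-0.01238997, -0.02370738, -0.00787828]), 'finger_force': 0.0, 'grip_width': 91.39567378723895}
```

View pics/side0.png

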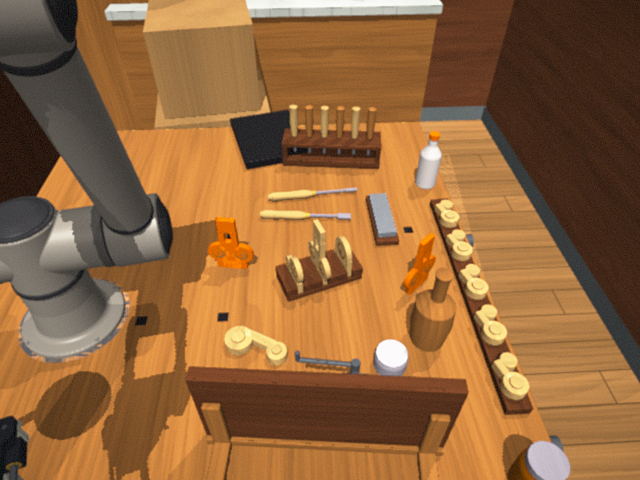

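View pics/top0.png

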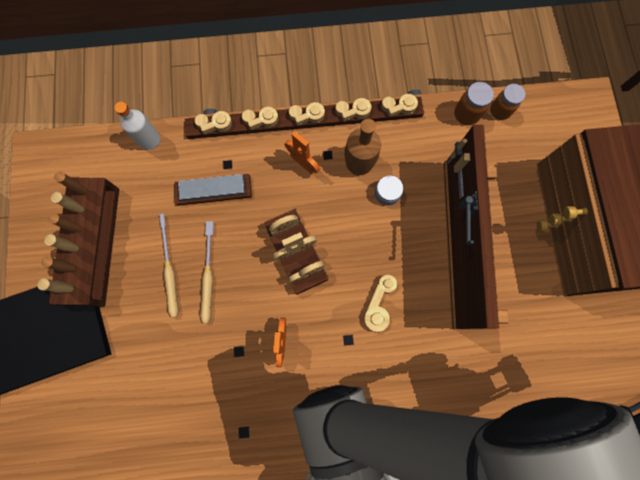

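The side view shows the board at the bottom, at px (330,405). The folded hook's prong is at (298,357) and its hinge at (355,367). The stand is at (320,272) with three pale patterns: left (295,272), tall middle (319,240) and right (344,250). The orange look-alikes at (230,245) and (420,265) are not meant. The middle one is tallest and has a plain head, so it fits. I'll confirm with one enlarged crop.

```bash
cat > h.py <<'E'
import numpy as np,cv2
from scipy.spatial.transform import Rotation as Ro
def cap(n):
    from plant import bot
    return bot.capture(n)
def ray(c,u,v):
    d=np.array([(u-c["cx"])/c["fx"],(v-c["cy"])/c["fy"],1]); R=Ro.from_euler("xyz",c["rotation"]).as_matrix()
    return np.array(c["eye"]),R@d/np.linalg.norm(d)
def onz(c,u,v,z):
    e,d=ray(c,u,v); return e+d*(z-e[2])/d[2]
def tri(cs,us,ct,ut):
    e1,d1=ray(cs,*us);e2,d2=ray(ct,*ut)
    s=np.linalg.lstsq(np.c_[d1,-d2],e2-e1,rcond=None)[0]
    p,q=e1+d1*s[0],e2+d2*s[1]; return (p+q)/2,np.linalg.norm(p-q)
def proj(c,p):
    R=Ro.from_euler("xyz",c["rotation"]).as_matrix(); q=R.T@(np.array(p)-c["eye"])
    return c["fx"]*q[0]/q[2]+c["cx"],c["fy"]*q[1]/q[2]+c["cy"]
def crop(c,x,y,w,h,s): return cv2.resize(c["pixels"][y:y+h,x:x+w,::-1],None,fx=s,fy=s,interpolation=cv2.INTER_CUBIC)
E
python3 - <<'E'
from h import *
s,t=cap("side"),cap("top")
a=np.vstack([crop(s,270,215,100,75,4),crop(s,280,335,100,75,4)])
b=np.vstack([crop(t,250,205,100,75,4),crop(t,430,180,100,75,4)])
cv2.imwrite("pics/c1.png",np.hstack([a,b]))
E
```

```text
(no output)
```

View pics/c1.png

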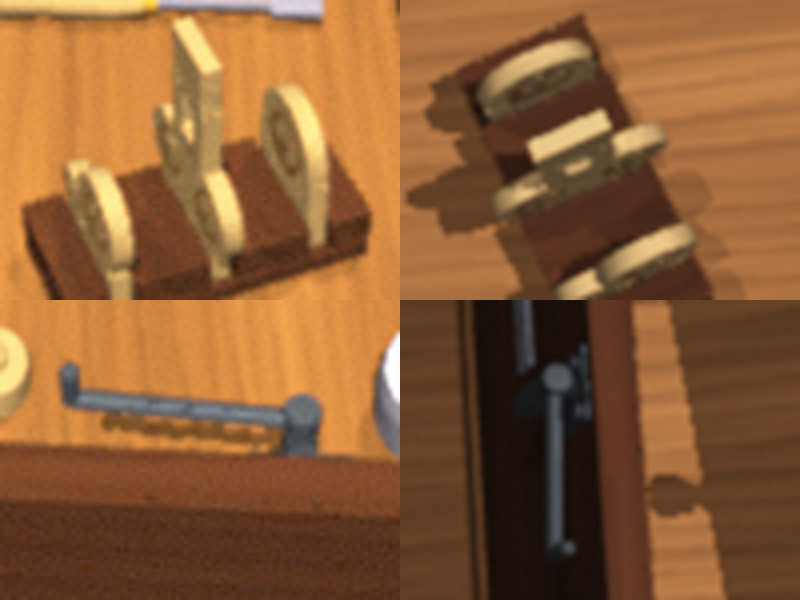

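The crop confirms it. The middle pattern (side ~(319,230), top ~(293,239)) has the tall plain head and the hanging slot. The hook's prong top is at side (297,351.5), top (472,242), and the barrel top at side (356,361), top (469,199).

Run:
```python
from h import *
s,t=cap("side"),cap("top")
np.set_printoptions(precision=1,suppress=True)
for n,a,b in(("prong top",(297.3,351.2),(472,241.75)),("barrel",(355.75,361),(469.3,198.7))):
    print(n,*tri(s,a,t,b))
print("barrel z218",onz(s,355.75,361,218),onz(t,469.3,198.7,218))
for n in((297.3,351.2),): print([onz(s,*n,z) for z in(216,232,248)])
# head top face
T=[(127,140),(206,110),(212,127),(133,163)]; S=[(175,24),(192,19),(221,66),(204,73)]
tp=np.array([onz(t,250+u/4,205+v/4,170) for u,v in T]); sp=np.array([onz(s,270+u/4,215+v/4,170) for u,v in S])
print("head top",tp,tp.mean(0),"\nside",sp,sp.mean(0))
# board far edge in side view
im=s["pixels"].astype(int); pts=[]
for u in list(range(200,285,6))+list(range(380,455,6)):
    col=im[355:400,u].sum(1); g=np.diff(cv2.GaussianBlur(col.astype(np.float32).reshape(-1,1),(1,5),1).ravel()); v=355+int(g.argmin())+.5
    pts.append(onz(s,u,v,216)[:2])
pts=np.array(pts,np.float32); vx,vy,x0,y0=cv2.fitLine(pts,cv2.DIST_HUBER,0,.01,.01).ravel()
print("face line yaw",np.arctan2(vy,vx),x0,y0,"y at 550",y0+(550-x0)*vy/vx); print("resid",((pts-[x0,y0])@[-vy,vx]))
# stand long side in the side view : dark mask
for c,nm,box in((t,"top",(255,200,80,100)),):
    x,y,w,h=box; hsv=cv2.cvtColor(c["pixels"][y:y+h,x:x+w],cv2.COLOR_RGB2HSV); 
    m=(hsv[...,2]<110)&(hsv[...,0]<10)|(hsv[...,2]<75); 
    print(m.mean(), cv2.minAreaRect(np.argwhere(m)[:,::-1].astype(np.float32)))
```

```text
prong top [ 496.2 -267.7  230.5] 1.6944541201866345
barrel [ 585.7 -282.3  218.4] 0.28420705420870046
barrel z218 [ 585.9 -282.   218. ] [ 585.6 -282.4  218. ]
[array([ 496.8, -258.3,  216. ]), array([ 497.1, -268.5,  232. ]), array([ 497.3, -278.7,  248. ])]
head top [[548.9 104.3 170. ]
 [560.8  61.8 170. ]
 [551.4  59.5 170. ]
 [536.4 102.2 170. ]] [549.4  82.  170. ] 
side [[540.3  96.2 170. ]
 [549.8  99.8 170. ]
 [563.   61.4 170. ]
 [553.7  56.5 170. ]] [551.7  78.5 170. ]
face line yaw -0.106540054 515.00134 -294.15308 y at 550 -297.896
resid [-0.4  0.   0.5 -0.8 -0.3  0.2  0.6 -0.6 -0.2  0.3 -0.9 -0.5 17.1  0.4
 -0.8 23.6 15.4 14.1 16.3 21.9  0.3 -1.  -0.5 -1.7 -1.3 -0.8 -0.4  0.1]
0.149875 ((40.15608215332031, 51.49368667602539), (78.43379974365234, 34.766029357910156), 64.48612976074219)
```

```bash
cat >> h.py <<'E'
def go(x,y,z,yaw):
    from plant import bot
    o=bot.get_obs(); p=o["tool_pos"]; w=o["tcp_rot"][2]; dx,dy,dz=np.array([x,y,z])-p
    c,s=np.cos(w),np.sin(w); tw=-np.degrees((yaw-w+np.pi)%(2*np.pi)-np.pi)
    print("now",p.round(1),o["tcp_rot"].round(3),"t",round(o["time"],2)); print("shift m",np.round([(c*dx+s*dy)/1e3,(s*dx-c*dy)/1e3,-dz/1e3],4),"twist",round(tw,1))
E
python3 - <<'E'
from h import *
s,t=cap("side"),cap("top")
np.set_printoptions(precision=1,suppress=True)
print("mallet top",*tri(s,(442,274),t,(367,127)),"head c",onz(s,431,312,80),onz(t,362,152,80))
print("tin",onz(s,391,351,45),onz(t,390,190,45))
go(496.5,-272.5,300,1.464)
E
```

```text
mallet top [769.1 -99.  201.3] 0.8393981224648213 head c [769.8 -95.   80. ] [764.6 -99.5  80. ]
tin [ 680.3 -159.6   45. ] [ 674.  -160.8   45. ]
now [ 169.  -497.   251.6] [-3.1 -0.   0.3] t 0.4
shift m [ 0.4 -0.1 -0. ] twist -65.1
```

Emit:
play_rows(commands=[{"x": 0.01, "y": 0, "z": -0.03, "twist": -6}, {"x": 0.05, "y": -0.012, "z": -0.049, "twist": -14}, {"x": 0.098, "y": -0.027, "z": -0.049, "twist": -22}, {"x": 0.146, "y": -0.041, "z": -0.049, "twist": -30}, {"x": 0.192, "y": -0.054, "z": -0.049, "twist": -38}, {"x": 0.24, "y": -0.067, "z": -0.049, "twist": -46}, {"x": 0.288, "y": -0.08, "z": -0.049, "twist": -54}, {"x": 0.33, "y": -0.092, "z": -0.049, "twist": -60}], jaw=0.4)

```text
time: 1.2
tool_pos: [453.6, -302.0, 300.9]
tcp_rot: [3.141, 0.0, 1.381]
contact_force: [-0.2, -1.0, -0.2]
grip_width: 55.1
finger_force: 0.0
```

```bash
sed -i 's/print("shift m",np.round(\(.*\),4),"twist"/print("shift m",*np.round(\1,4),"twist"/' h.py
python3 - <<'E'
from h import *
from plant import bot
go(496.5,-272.5,300,1.464); print(bot.get_obs()["grip_width"],bot.get_obs()["contact_force"])
E
```

```text
now [ 453.6 -302.   300.9] [3.141 0.    1.381] t 1.2
shift m 0.0371 0.0365 0.0009 twist -4.8
55.14723526539323 [-0.19008647 -0.96357491 -0.18292573]
```

Emit:
play_rows(commands=[{"x": 0.019, "y": 0.018, "z": 0.0, "twist": -2}, {"x": 0.037, "y": 0.0365, "z": 0.0, "twist": -4.8}, {"x": 0.037, "y": 0.0365, "z": 0.015, "twist": -4.8}, {"x": 0.037, "y": 0.0365, "z": 0.025, "twist": -4.8}, {"x": 0.037, "y": 0.0365, "z": 0.025, "twist": -4.8}, {"x": 0.037, "y": 0.0365, "z": 0.025, "twist": -4.8}, {"x": 0.037, "y": 0.0365, "z": 0.025, "twist": -4.8}, {"x": 0.037, "y": 0.0365, "z": 0.025, "twist": -4.8}])

```text
time: 2.0
tool_pos: [494.8, -275.0, 276.4]
tcp_rot: [3.141, 0.001, 1.458]
contact_force: [-0.0, 0.1, -0.4]
grip_width: 55.0
finger_force: 0.0
```

Run:
```python
from h import *
s,t=cap("side"),cap("top")
go(496.5,-272.5,275,1.464)
a=np.vstack([crop(s,250,300,130,97,5)[:,:]])
cv2.imwrite("pics/c2.png",a)
```

```text
now [ 494.8 -274.8  276.2] [3.141e+00 1.000e-03 1.458e+00] t 2.1
shift m 0.0025 0.0014 0.0012 twist -0.3
```

View pics/c2.png

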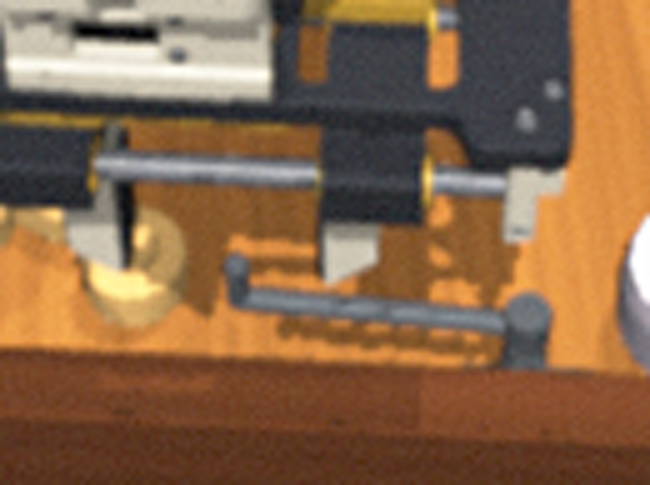

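The prong, at crop (236,262), lies between the open fingers, which are at (128,250) and (322,265). I'll close the jaw and feel down for the prong top.

Emit:
play_rows(commands=[{"x": 0.0025, "y": 0.0015, "z": 0, "twist": 0}, {"x": 0.0025, "y": 0.0015, "z": 0, "twist": 0}, {"x": 0.0025, "y": 0.0015, "z": 0, "twist": 0}, {"x": 0.0025, "y": 0.0015, "z": 0, "twist": 0}, {"x": 0.0025, "y": 0.0015, "z": 0.001, "twist": 0}, {"x": 0.0025, "y": 0.0015, "z": 0.003, "twist": 0}, {"x": 0.0025, "y": 0.0015, "z": 0.005, "twist": 0}, {"x": 0.0025, "y": 0.0015, "z": 0.006, "twist": 0}], jaw=1)

```text
time: 2.9
tool_pos: [496.5, -272.2, 269.4]
tcp_rot: [-3.141, -0.0, 1.459]
contact_force: [0.2, -0.2, -0.6]
grip_width: 0.8
finger_force: 0.0
```

Emit:
play_rows(commands=[{"x": 0, "y": 0, "z": 0.001, "twist": 0}, {"x": 0, "y": 0, "z": 0.002, "twist": 0}, {"x": 0, "y": 0, "z": 0.003, "twist": 0}, {"x": 0, "y": 0, "z": 0.004, "twist": 0}, {"x": 0, "y": 0, "z": 0.004, "twist": 0}, {"x": 0, "y": 0, "z": 0.004, "twist": 0}, {"x": 0, "y": 0, "z": 0.004, "twist": 0}, {"x": 0, "y": 0, "z": 0.004, "twist": 0}])

```text
time: 3.7
tool_pos: [496.7, -272.2, 265.8]
tcp_rot: [3.141, 0.0, 1.459]
contact_force: [0.0, 0.9, 0.3]
grip_width: 0.5
finger_force: 0.0
```

Emit:
play_rows(commands=[{"x": 0, "y": 0, "z": 0.001, "twist": 0}, {"x": 0, "y": 0, "z": 0.002, "twist": 0}, {"x": 0, "y": 0, "z": 0.003, "twist": 0}, {"x": 0, "y": 0, "z": 0.003, "twist": 0}, {"x": 0, "y": 0, "z": 0.003, "twist": 0}, {"x": 0, "y": 0, "z": 0.003, "twist": 0}, {"x": 0, "y": 0, "z": 0.003, "twist": 0}, {"x": 0, "y": 0, "z": 0.003, "twist": 0}])

```text
time: 4.5
tool_pos: [496.6, -272.2, 262.8]
tcp_rot: [3.142, 0.0, 1.459]
contact_force: [-0.5, -0.4, 0.6]
grip_width: 0.5
finger_force: 0.0
```

Emit:
play_rows(commands=[{"x": 0, "y": 0, "z": 0.0005, "twist": 0}, {"x": 0, "y": 0, "z": 0.001, "twist": 0}, {"x": 0, "y": 0, "z": 0.0015, "twist": 0}, {"x": 0, "y": 0, "z": 0.002, "twist": 0}, {"x": 0, "y": 0, "z": 0.002, "twist": 0}, {"x": 0, "y": 0, "z": 0.002, "twist": 0}, {"x": 0, "y": 0, "z": 0.002, "twist": 0}, {"x": 0, "y": 0, "z": 0.002, "twist": 0}])

```text
time: 5.3
tool_pos: [496.7, -272.2, 260.7]
tcp_rot: [3.142, 0.0, 1.459]
contact_force: [0.2, -1.1, 0.8]
grip_width: 0.2
finger_force: 0.0
```

Emit:
play_rows(commands=[{"x": 0, "y": 0, "z": 0.0005, "twist": 0}, {"x": 0, "y": 0, "z": 0.001, "twist": 0}, {"x": 0, "y": 0, "z": 0.0015, "twist": 0}, {"x": 0, "y": 0, "z": 0.002, "twist": 0}, {"x": 0, "y": 0, "z": 0.002, "twist": 0}, {"x": 0, "y": 0, "z": 0.002, "twist": 0}, {"x": 0, "y": 0, "z": 0.002, "twist": 0}, {"x": 0, "y": 0, "z": 0.002, "twist": 0}])

```text
time: 6.1
tool_pos: [496.6, -272.2, 258.8]
tcp_rot: [3.141, 0.0, 1.459]
contact_force: [-0.5, -0.2, -0.3]
grip_width: 0.4
finger_force: 0.0
```

Emit:
play_rows(commands=[{"x": 0, "y": 0, "z": 0.0005, "twist": 0}, {"x": 0, "y": 0, "z": 0.001, "twist": 0}, {"x": 0, "y": 0, "z": 0.0015, "twist": 0}, {"x": 0, "y": 0, "z": 0.002, "twist": 0}, {"x": 0, "y": 0, "z": 0.002, "twist": 0}, {"x": 0, "y": 0, "z": 0.002, "twist": 0}, {"x": 0, "y": 0, "z": 0.002, "twist": 0}, {"x": 0, "y": 0, "z": 0.002, "twist": 0}])

```text
time: 6.9
tool_pos: [496.6, -272.2, 256.8]
tcp_rot: [3.142, 0.0, 1.459]
contact_force: [-0.3, -0.1, 0.2]
grip_width: 0.5
finger_force: 0.3
```

Emit:
play_rows(commands=[{"x": 0, "y": 0, "z": 0.0005, "twist": 0}, {"x": 0, "y": 0, "z": 0.001, "twist": 0}, {"x": 0, "y": 0, "z": 0.0015, "twist": 0}, {"x": 0, "y": 0, "z": 0.002, "twist": 0}, {"x": 0, "y": 0, "z": 0.002, "twist": 0}, {"x": 0, "y": 0, "z": 0.002, "twist": 0}, {"x": 0, "y": 0, "z": 0.002, "twist": 0}, {"x": 0, "y": 0, "z": 0.002, "twist": 0}])

```text
time: 7.7
tool_pos: [496.6, -272.3, 255.4]
tcp_rot: [3.141, 0.001, 1.459]
contact_force: [-2.7, 0.7, 5.7]
grip_width: 0.4
finger_force: 3.0
```

Emit:
play_rows(commands=[{"x": 0, "y": 0, "z": -0.003, "twist": 0}, {"x": 0, "y": 0, "z": -0.006, "twist": 0}, {"x": 0, "y": 0, "z": -0.008, "twist": 0}, {"x": 0, "y": 0, "z": -0.008, "twist": 0}, {"x": 0, "y": 0, "z": -0.008, "twist": 0}, {"x": 0, "y": 0, "z": -0.008, "twist": 0}, {"x": 0, "y": 0, "z": -0.003, "twist": 0}, {"x": 0, "y": 0, "z": 0.002, "twist": 0}], jaw=0.55)

```text
time: 8.5
tool_pos: [496.6, -272.2, 252.2]
tcp_rot: [-3.142, 0.0, 1.459]
contact_force: [0.0, -0.8, -0.3]
grip_width: 41.2
finger_force: 0.0
```

Emit:
play_rows(commands=[{"x": 0, "y": 0, "z": 0.001, "twist": 0}, {"x": 0, "y": 0, "z": 0.002, "twist": 0}, {"x": 0, "y": 0, "z": 0.003, "twist": 0}, {"x": 0, "y": 0, "z": 0.004, "twist": 0}, {"x": 0, "y": 0, "z": 0.005, "twist": 0}, {"x": 0, "y": 0, "z": 0.006, "twist": 0}, {"x": 0, "y": 0, "z": 0.007, "twist": 0}, {"x": 0, "y": 0, "z": 0.007, "twist": 0}])

```text
time: 9.3
tool_pos: [496.6, -272.2, 245.6]
tcp_rot: [-3.141, -0.0, 1.459]
contact_force: [-0.3, 0.9, 0.0]
grip_width: 41.6
finger_force: 0.0
```

Emit:
play_rows(commands=[{"x": 0, "y": 0, "z": 0.001, "twist": 0}, {"x": 0, "y": 0, "z": 0.002, "twist": 0}, {"x": 0, "y": 0, "z": 0.003, "twist": 0}, {"x": 0, "y": 0, "z": 0.003, "twist": 0}, {"x": 0, "y": 0, "z": 0.003, "twist": 0}, {"x": 0, "y": 0, "z": 0.003, "twist": 0}, {"x": 0, "y": 0, "z": 0.003, "twist": 0}, {"x": 0, "y": 0, "z": 0.003, "twist": 0}], jaw=0.7)

```text
time: 10.1
tool_pos: [496.6, -272.2, 242.8]
tcp_rot: [3.142, 0.0, 1.459]
contact_force: [-0.2, 0.1, 1.0]
grip_width: 27.5
finger_force: 0.0
```

Emit:
play_rows(commands=[{"x": 0, "y": 0, "z": 0, "twist": 0}, {"x": 0, "y": 0, "z": 0, "twist": 0}, {"x": 0, "y": 0, "z": 0, "twist": 0}, {"x": 0, "y": 0, "z": 0, "twist": 0}, {"x": 0, "y": 0, "z": 0, "twist": 0}, {"x": 0, "y": 0, "z": 0, "twist": 0}, {"x": 0, "y": 0, "z": 0, "twist": 0}, {"x": 0, "y": 0, "z": 0, "twist": 0}], jaw=1)

```text
time: 10.9
tool_pos: [496.6, -272.2, 242.7]
tcp_rot: [-3.141, 0.0, 1.459]
contact_force: [-0.6, -0.3, 0.9]
grip_width: 6.4
finger_force: 30.0
```

Run:
```python
from h import *
go(496.5,-272.5,242,1.464)
# arc: pin (585.7,-282.3), prong currently at tool; shifts in current tool axes
from plant import bot
o=bot.get_obs(); p=o["tool_pos"][:2]; w=o["tcp_rot"][2]; c=np.array([585.7,-282.3])
T=np.array([[np.cos(w),np.sin(w)],[np.sin(w),-np.cos(w)]])
print(np.linalg.norm(p-c),np.degrees(np.arctan2(*(p-c)[::-1])))
for a in range(5,96,5):
    r=np.radians(-a); q=c+np.array([[np.cos(r),-np.sin(r)],[np.sin(r),np.cos(r)]])@(p-c); print(a,(T@(q-p)/1e3).round(4),q.round(1))
```

```text
now [ 496.6 -272.2  242.7] [-3.141  0.     1.459] t 10.9
shift m -0.0003 -0.0 0.0007 twist -0.3
89.71461648685268 173.52799229173937
5 [0.0078 0.0003] [ 497.8 -264.5]
10 [0.0156 0.0014] [ 499.7 -256.9]
15 [0.0232 0.0031] [ 502.2 -249.5]
20 [0.0307 0.0054] [ 505.4 -242.3]
25 [0.0379 0.0084] [ 509.2 -235.5]
30 [0.0448 0.0121] [ 513.6 -229. ]
35 [0.0514 0.0163] [ 518.5 -222.9]
40 [0.0576 0.021 ] [ 523.9 -217.3]
45 [0.0634 0.0263] [ 529.8 -212.1]
50 [0.0687 0.0321] [ 536.1 -207.5]
55 [0.0735 0.0383] [ 542.9 -203.5]
60 [0.0777 0.0449] [ 549.9 -200. ]
65 [0.0813 0.0519] [ 557.2 -197.2]
70 [0.0843 0.0591] [ 564.7 -195.1]
75 [0.0866 0.0666] [ 572.4 -193.6]
80 [0.0883 0.0742] [ 580.2 -192.8]
85 [0.0893 0.082 ] [ 588.  -192.6]
90 [0.0896 0.0898] [ 595.8 -193.2]
95 [0.0893 0.0976] [ 603.5 -194.4]
```

Run:
```python
from h import *
s=cap("side")
print(proj(s,(496.6,-272.2,217.7)),proj(s,(496.6,-272.2,230)))
cv2.imwrite("pics/c3.png",crop(s,250,320,100,75,7))
```

```text
(np.float64(297.3473139035191), np.float64(358.42037977779705)) (np.float64(297.09933883672414), np.float64(354.05863136446953))
```

View pics/c3.png

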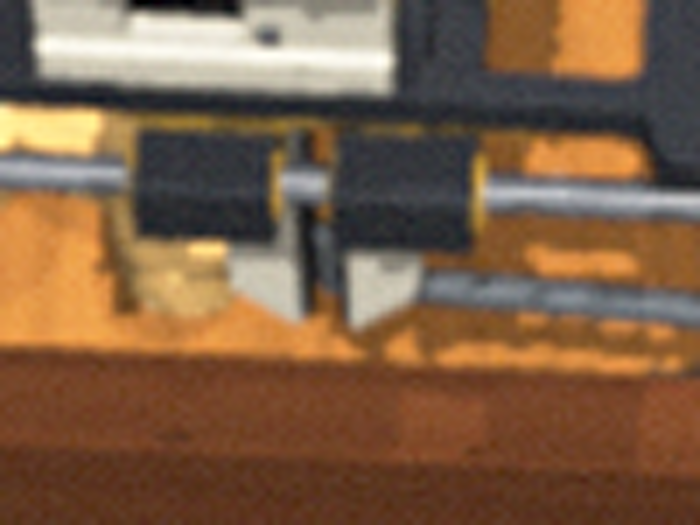

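The prong is held between the fingertips, near crop (325,265). Now the swing.

Emit:
play_rows(commands=[{"x": 0.0059, "y": 0.0002, "z": 0, "twist": 3.75}, {"x": 0.0117, "y": 0.0008, "z": 0, "twist": 7.5}, {"x": 0.0175, "y": 0.0017, "z": 0, "twist": 11.25}, {"x": 0.0232, "y": 0.0031, "z": 0, "twist": 15}, {"x": 0.0288, "y": 0.0048, "z": 0, "twist": 18.75}, {"x": 0.0343, "y": 0.0068, "z": 0, "twist": 22.5}, {"x": 0.0397, "y": 0.0092, "z": 0, "twist": 26.25}, {"x": 0.0449, "y": 0.012, "z": 0, "twist": 30}])

```text
time: 11.75
tool_pos: [512.7, -229.1, 242.6]
tcp_rot: [-3.14, 0.002, 0.932]
contact_force: [-4.7, -2.3, 1.3]
grip_width: 6.9
finger_force: 30.0
```

Emit:
play_rows(commands=[{"x": 0.0059, "y": 0.0002, "z": 0, "twist": 3.75}, {"x": 0.0117, "y": 0.0008, "z": 0, "twist": 7.5}, {"x": 0.0175, "y": 0.0017, "z": 0, "twist": 11.25}, {"x": 0.0232, "y": 0.0031, "z": 0, "twist": 15}, {"x": 0.0288, "y": 0.0048, "z": 0, "twist": 18.75}, {"x": 0.0343, "y": 0.0068, "z": 0, "twist": 22.5}, {"x": 0.0397, "y": 0.0092, "z": 0, "twist": 26.25}, {"x": 0.0449, "y": 0.012, "z": 0, "twist": 30}])

```text
time: 12.55
tool_pos: [549.0, -199.3, 242.5]
tcp_rot: [-3.139, 0.002, 0.409]
contact_force: [-5.1, 1.6, 2.0]
grip_width: 6.3
finger_force: 30.0
```

Emit:
play_rows(commands=[{"x": 0.0059, "y": 0.0002, "z": 0, "twist": 3.75}, {"x": 0.0117, "y": 0.0008, "z": 0, "twist": 7.5}, {"x": 0.0175, "y": 0.0017, "z": 0, "twist": 11.25}, {"x": 0.0232, "y": 0.0031, "z": 0, "twist": 15}, {"x": 0.0288, "y": 0.0048, "z": 0, "twist": 18.75}, {"x": 0.0316, "y": 0.0057, "z": 0, "twist": 20.6}, {"x": 0.0343, "y": 0.0068, "z": 0, "twist": 22.5}, {"x": 0.0343, "y": 0.0068, "z": 0, "twist": 22.5}])

```text
time: 13.35
tool_pos: [583.8, -191.4, 242.5]
tcp_rot: [-3.14, 0.001, 0.019]
contact_force: [-2.0, 4.6, 1.5]
grip_width: 6.6
finger_force: 30.0
```

Run:
```python
from h import *
from plant import bot
go(595.8,-193.2,242.8,-.107); o=bot.get_obs(); print(o["contact_force"].round(1),o["grip_width"],o["finger_force"])
```

```text
now [ 583.8 -191.4  242.5] [-3.14e+00  1.00e-03  1.90e-02] t 13.35
shift m 0.0119 0.002 -0.0003 twist 7.2
[-2.   4.6  1.5] 6.57796239513486 30.00442385673523
```

Emit:
play_rows(commands=[{"x": 0.0015, "y": 0, "z": 0, "twist": 1}, {"x": 0.003, "y": 0, "z": 0, "twist": 2}, {"x": 0.0045, "y": 0, "z": 0, "twist": 3}, {"x": 0.006, "y": 0, "z": 0, "twist": 4}, {"x": 0.0075, "y": 0.0002, "z": 0, "twist": 5}, {"x": 0.0075, "y": 0.0002, "z": 0, "twist": 5}, {"x": 0.0075, "y": 0.0002, "z": 0, "twist": 5}, {"x": 0.0075, "y": 0.0002, "z": 0, "twist": 5}])

```text
time: 14.15
tool_pos: [591.0, -191.5, 242.5]
tcp_rot: [-3.14, 0.002, -0.067]
contact_force: [-3.5, 4.8, 1.3]
grip_width: 6.5
finger_force: 30.0
```

Emit:
play_rows(commands=[{"x": 0.0006, "y": 0, "z": 0, "twist": 0.4}, {"x": 0.0012, "y": 0, "z": 0, "twist": 0.8}, {"x": 0.0018, "y": 0, "z": 0, "twist": 1.2}, {"x": 0.0024, "y": 0, "z": 0, "twist": 1.6}, {"x": 0.003, "y": 0.0001, "z": 0, "twist": 2}, {"x": 0.003, "y": 0.0001, "z": 0, "twist": 2}, {"x": 0.003, "y": 0.0001, "z": 0, "twist": 2}, {"x": 0.003, "y": 0.0001, "z": 0, "twist": 2}])

```text
time: 14.95
tool_pos: [592.7, -191.5, 242.3]
tcp_rot: [-3.139, 0.005, -0.102]
contact_force: [-7.7, 5.0, 2.1]
grip_width: 6.4
finger_force: 30.0
```

Emit:
play_rows(commands=[{"x": 0.0005, "y": 0, "z": 0, "twist": 0}, {"x": 0.001, "y": 0, "z": 0, "twist": 0}, {"x": 0.0015, "y": 0, "z": 0, "twist": 0}, {"x": 0.002, "y": 0, "z": 0, "twist": 0}, {"x": 0.002, "y": 0, "z": 0, "twist": 0}, {"x": 0.002, "y": 0, "z": 0, "twist": 0}, {"x": 0.002, "y": 0, "z": 0, "twist": 0}, {"x": 0.002, "y": 0, "z": 0, "twist": 0}])

```text
time: 15.75
tool_pos: [593.9, -191.6, 242.2]
tcp_rot: [-3.139, 0.007, -0.102]
contact_force: [-11.2, 6.1, 3.6]
grip_width: 5.8
finger_force: 30.0
```

Emit:
play_rows(commands=[{"x": -0.001, "y": 0, "z": 0, "twist": 0}, {"x": -0.002, "y": 0, "z": 0, "twist": 0}, {"x": -0.002, "y": 0, "z": 0, "twist": 0}, {"x": -0.002, "y": 0, "z": 0, "twist": 0}, {"x": -0.002, "y": 0, "z": -0.003, "twist": 0}, {"x": -0.002, "y": 0, "z": -0.01, "twist": 0}, {"x": -0.002, "y": 0, "z": -0.02, "twist": 0}, {"x": -0.002, "y": 0, "z": -0.035, "twist": 0}], jaw=0.5)

```text
time: 16.55
tool_pos: [594.4, -192.7, 278.3]
tcp_rot: [-3.141, 0.001, -0.103]
contact_force: [-0.6, 0.6, -0.3]
grip_width: 45.5
finger_force: 0.0
```

Run:
```python
from h import *
go(550.5,80,272,1.87-np.pi); go(550.5,80,272,1.87)
```

```text
now [ 594.4 -192.7  278.3] [-3.141e+00  1.000e-03 -1.030e-01] t 16.55
shift m -0.0718 -0.2668 0.0063 twist 66.9
now [ 594.4 -192.7  278.3] [-3.141e+00  1.000e-03 -1.030e-01] t 16.55
shift m -0.0718 -0.2668 0.0063 twist -113.1
```

Emit:
play_rows(commands=[{"x": -0.004, "y": -0.015, "z": 0, "twist": -7}, {"x": -0.01, "y": -0.037, "z": 0, "twist": -15}, {"x": -0.016, "y": -0.059, "z": 0, "twist": -23}, {"x": -0.022, "y": -0.081, "z": 0, "twist": -31}, {"x": -0.028, "y": -0.103, "z": 0, "twist": -39}, {"x": -0.034, "y": -0.125, "z": 0, "twist": -47}, {"x": -0.04, "y": -0.147, "z": 0, "twist": -55}, {"x": -0.046, "y": -0.17, "z": 0, "twist": -63}])

```text
time: 17.35
tool_pos: [566.4, -18.2, 278.9]
tcp_rot: [3.14, -0.001, 1.002]
contact_force: [0.2, 0.8, 0.1]
grip_width: 46.1
finger_force: 0.0
```

Run:
```python
from h import *
go(550.5,80,272,1.87)
```

```text
now [566.4 -18.2 278.9] [ 3.140e+00 -1.000e-03  1.002e+00] t 17.35
shift m 0.0742 -0.0663 0.0069 twist -49.7
```

Emit:
play_rows(commands=[{"x": 0.012, "y": -0.01, "z": 0, "twist": -7}, {"x": 0.024, "y": -0.021, "z": 0, "twist": -15}, {"x": 0.037, "y": -0.033, "z": 0, "twist": -23}, {"x": 0.05, "y": -0.044, "z": 0, "twist": -31}, {"x": 0.062, "y": -0.055, "z": 0, "twist": -39}, {"x": 0.072, "y": -0.063, "z": 0, "twist": -46}, {"x": 0.074, "y": -0.066, "z": 0, "twist": -49.5}, {"x": 0.074, "y": -0.066, "z": 0.0, "twist": -49.5}])

```text
time: 18.15
tool_pos: [551.2, 79.7, 278.7]
tcp_rot: [3.14, 0.0, 1.862]
contact_force: [-0.5, 0.4, -0.4]
grip_width: 45.7
finger_force: 0.0
```

Run:
```python
from h import *
s,t=cap("side"),cap("top")
go(550.5,80,180,1.87)
cv2.imwrite("pics/c4.png",np.hstack([np.vstack([crop(s,270,215,100,75,4),crop(t,250,200,100,75,4)]),np.vstack([crop(s,320,280,100,75,4),crop(t,400,170,100,75,4)])]))
```

```text
now [551.3  79.  278.4] [3.141 0.    1.859] t 18.25
shift m 0.0012 -0.0005 0.0984 twist -0.7
```

View pics/c4.png

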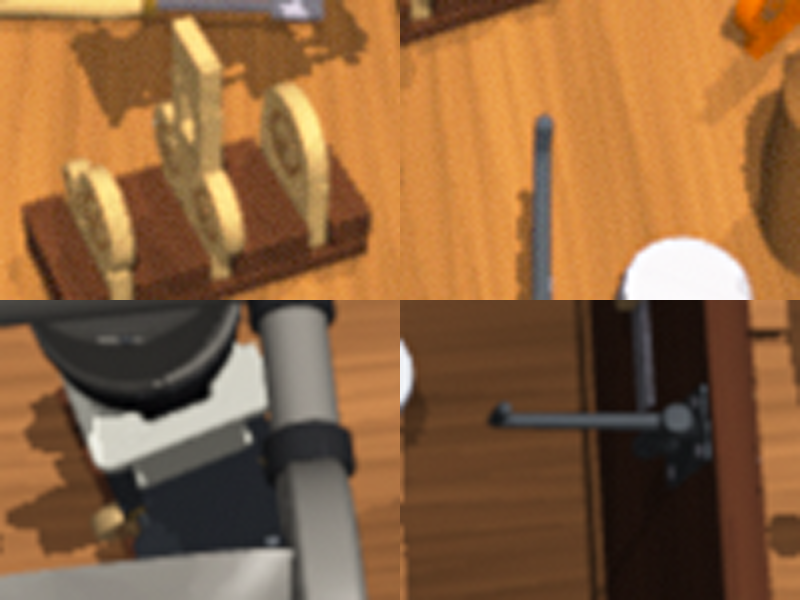

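Only one item has changed: the hook now points out, with the prong top at side (356,310), top (426,197). The pattern still stands upright under the gripper. Next I'll check the stand's yaw and the hook line.

Run:
```python
from h import *
np.set_printoptions(precision=1,suppress=True)
s,t=cap("side"),cap("top")
P=lambda u,v:onz(s,270+u/4,215+v/4,39)[:2]
L,F,R=P(25,208),P(297,140),P(370,212)
print(L,F,R,np.linalg.norm(L-F),np.linalg.norm(F-R),"yaw",np.arctan2(*(F-L)[::-1]),np.arctan2(*(F-R)[::-1])-np.pi/2,"centre",(L+R)/2)
print("prong",*tri(s,(356,310),t,(426.25,196.75)),onz(s,356,310,230.5),onz(t,426.25,196.75,230.5))
print("barrel",onz(t,470,199.25,218))
# arm centreline in side view: dark-grey bluish columns per row
im=s["pixels"].astype(int)
for v in range(316,352,6):
    m=np.argwhere(im[v,340:372,0]-im[v,340:372,2]<12).ravel()+340; print(v,m.min() if len(m) else None,m.max() if len(m) else None, onz(s,m.mean(),v,210)[:2])
```

```text
[450.6  85.5] [615.8 132.3] [652.8  70.8] 171.77407300438117 71.82519735322354 yaw 0.27631645883314654 0.5413051829214384 centre [551.7  78.1]
prong [ 595.6 -193.5  228.8] 0.617330155803746 [ 595.6 -194.7  230.5] [ 594.8 -193.   230.5]
barrel [ 584.3 -283.6  218. ]
316 354 356 [ 595.5 -191.7]
322 354 356 [ 594.1 -203.9]
328 354 356 [ 592.7 -215.8]
334 354 356 [ 591.4 -227.5]
340 353 356 [ 589.3 -238.9]
346 354 356 [ 588.8 -250.1]
```

Emit:
play_rows(commands=[{"x": 0.001, "y": 0, "z": 0.02, "twist": 0}, {"x": 0.001, "y": 0, "z": 0.04, "twist": 0}, {"x": 0.001, "y": 0, "z": 0.06, "twist": 0}, {"x": 0.001, "y": 0, "z": 0.075, "twist": 0}, {"x": 0.001, "y": 0, "z": 0.088, "twist": 0}, {"x": 0.001, "y": 0, "z": 0.098, "twist": 0}, {"x": 0.001, "y": 0, "z": 0.104, "twist": 0}, {"x": 0.001, "y": 0, "z": 0.107, "twist": 0}])

```text
time: 19.15
tool_pos: [550.9, 79.8, 170.4]
tcp_rot: [-3.141, 0.0, 1.86]
contact_force: [-0.2, 0.0, 0.6]
grip_width: 45.7
finger_force: 0.0
```

Emit:
play_rows(commands=[{"x": 0, "y": 0, "z": 0, "twist": 0}, {"x": 0, "y": 0, "z": 0, "twist": 0}, {"x": 0, "y": 0, "z": 0, "twist": 0}, {"x": 0, "y": 0, "z": 0, "twist": 0}, {"x": 0, "y": 0, "z": 0, "twist": 0}, {"x": 0, "y": 0, "z": 0, "twist": 0}, {"x": 0, "y": 0, "z": 0, "twist": 0}, {"x": 0, "y": 0, "z": 0, "twist": 0}], jaw=0.75)

```text
time: 19.95
tool_pos: [550.8, 80.0, 170.7]
tcp_rot: [3.142, 0.0, 1.86]
contact_force: [-0.5, 0.2, -0.2]
grip_width: 22.9
finger_force: 0.0
```

Run:
```python
from h import *
s,t=cap("side"),cap("top")
go(551,79,171,1.86)
cv2.imwrite("pics/c5.png",crop(s,260,200,110,82,7))
```

```text
now [550.8  80.  170.7] [-3.142  0.     1.86 ] t 20.05
shift m -0.001 -0.0001 -0.0003 twist 0.0
```

View pics/c5.png

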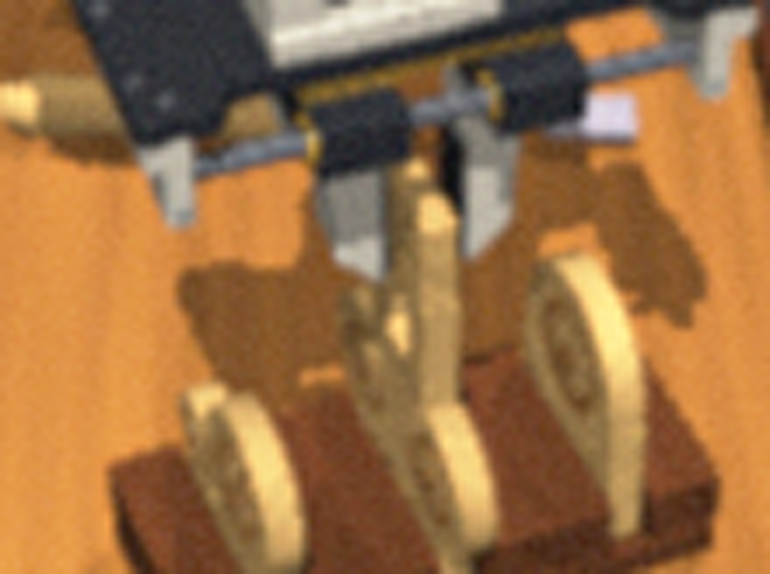

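The fingers straddle the tall head evenly: the head is at crop x 390–458 and the fingers' inner faces at 387 and 463. I'll close and lift.

Emit:
play_rows(commands=[{"x": 0, "y": 0, "z": 0, "twist": 0}, {"x": 0, "y": 0, "z": 0, "twist": 0}, {"x": 0, "y": 0, "z": 0, "twist": 0}, {"x": 0, "y": 0, "z": 0, "twist": 0}, {"x": 0, "y": 0, "z": 0, "twist": 0}, {"x": 0, "y": 0, "z": 0, "twist": 0}, {"x": 0, "y": 0, "z": 0, "twist": 0}, {"x": 0, "y": 0, "z": 0, "twist": 0}], jaw=1)

```text
time: 20.85
tool_pos: [551.0, 80.0, 170.7]
tcp_rot: [3.141, 0.0, 1.86]
contact_force: [2.8, 0.5, -3.1]
grip_width: 12.0
finger_force: 29.8
```

Emit:
play_rows(commands=[{"x": 0, "y": 0, "z": -0.003, "twist": 0}, {"x": 0, "y": 0, "z": -0.009, "twist": 0}, {"x": 0, "y": 0, "z": -0.017, "twist": 0}, {"x": 0, "y": 0, "z": -0.027, "twist": 0}, {"x": 0, "y": 0, "z": -0.04, "twist": 0}, {"x": 0, "y": 0, "z": -0.055, "twist": 0}, {"x": 0, "y": 0, "z": -0.07, "twist": 0}, {"x": 0, "y": 0, "z": -0.085, "twist": 0}])

```text
time: 21.65
tool_pos: [549.9, 79.9, 257.2]
tcp_rot: [-3.14, -0.0, 1.86]
contact_force: [1.1, -0.2, -1.5]
grip_width: 11.8
finger_force: 30.0
```

Run:
```python
from h import *
from plant import bot
o=bot.get_obs(); print(o["grip_width"],o["finger_force"],o["contact_force"],o["tcp_rot"])
# target: tool along hook axis, 45 mm beyond the prong, slot mid 9 above prong axis
u=np.array([.111,.994]); p=np.array([595.4,-194])
for d in(50,): q=p+u*d; print(q); go(*q,270.5,3.03)
```

```text
11.789936567464379 29.95901495218277 [ 1.07369197 -0.18503084 -1.47601373] [-3.13999060e+00 -9.14470334e-05  1.86000969e+00]
[ 600.95 -144.3 ]
now [549.9  79.9 257.2] [-3.14 -0.    1.86] t 21.65
shift m -0.2294 -0.015 -0.0133 twist -67.0
```

Emit:
play_rows(commands=[{"x": -0.01, "y": -0.001, "z": -0.006, "twist": -4}, {"x": -0.032, "y": -0.002, "z": -0.016, "twist": -12}, {"x": -0.058, "y": -0.004, "z": -0.016, "twist": -20}, {"x": -0.084, "y": -0.006, "z": -0.016, "twist": -28}, {"x": -0.11, "y": -0.008, "z": -0.016, "twist": -36}, {"x": -0.136, "y": -0.01, "z": -0.016, "twist": -44}, {"x": -0.16, "y": -0.011, "z": -0.016, "twist": -52}, {"x": -0.175, "y": -0.012, "z": -0.016, "twist": -60}])

```text
time: 22.45
tool_pos: [588.6, -92.8, 272.5]
tcp_rot: [-3.141, -0.001, 2.912]
contact_force: [0.5, -0.6, -1.0]
grip_width: 11.8
finger_force: 30.0
```

Run:
```python
from h import *
go(600.95,-144.3,272.7,3.03)
```

```text
now [588.6 -92.8 272.5] [-3.141e+00 -1.000e-03  2.912e+00] t 22.45
shift m -0.0237 -0.0473 -0.0002 twist -6.8
```

Emit:
play_rows(commands=[{"x": -0.005, "y": -0.009, "z": 0, "twist": -2}, {"x": -0.01, "y": -0.02, "z": 0, "twist": -4}, {"x": -0.016, "y": -0.032, "z": 0, "twist": -6}, {"x": -0.021, "y": -0.042, "z": 0, "twist": -6.8}, {"x": -0.0237, "y": -0.0473, "z": 0, "twist": -6.8}, {"x": -0.0237, "y": -0.0473, "z": 0, "twist": -6.8}, {"x": -0.0237, "y": -0.0473, "z": 0, "twist": -6.8}, {"x": -0.0237, "y": -0.0473, "z": 0, "twist": -6.8}])

```text
time: 23.25
tool_pos: [601.2, -142.1, 271.8]
tcp_rot: [3.141, -0.0, 3.026]
contact_force: [-0.5, 0.7, -0.8]
grip_width: 12.0
finger_force: 30.0
```

Run:
```python
from h import *
s,t=cap("side"),cap("top")
go(600.95,-144.3,272.7,3.03)
print("prong",proj(s,(595.4,-194,231)),"slot c",proj(s,(600.95,-144.3,218)),proj(s,(600.95,-144.3,234)),proj(s,(600.95,-144.3,202)))
for sgn in(-55,-22,22,55): print(sgn,proj(s,np.array([600.95,-144.3,195 if abs(sgn)<30 else 150])+sgn*np.array([.994,-.111,0])))
cv2.imwrite("pics/c6.png",np.hstack([crop(s,310,240,100,100,4),crop(t,350,140,100,100,4)]))
cv2.imwrite("pics/s_raw.png",s["pixels"][:,:,::-1])
```

```text
now [ 601.3 -142.1  271.8] [ 3.142 -0.     3.027] t 23.35
shift m 0.0001 -0.0022 -0.0009 twist -0.2
prong (np.float64(355.8181103698341), np.float64(309.4618888560951)) slot c (np.float64(355.2773433735379), np.float64(291.03388053519984)) (np.float64(355.799417635386), np.float64(285.0786171281431)) (np.float64(354.7694248541411), np.float64(296.8276704102698))
-55 (np.float64(323.461249216797), np.float64(313.3071788031157))
-22 (np.float64(342.18155026615443), np.float64(298.7841351289399))
22 (np.float64(366.94728397263844), np.float64(299.84366008318807))
55 (np.float64(383.10801578962), np.float64(315.93608738642))
```

View pics/c6.png

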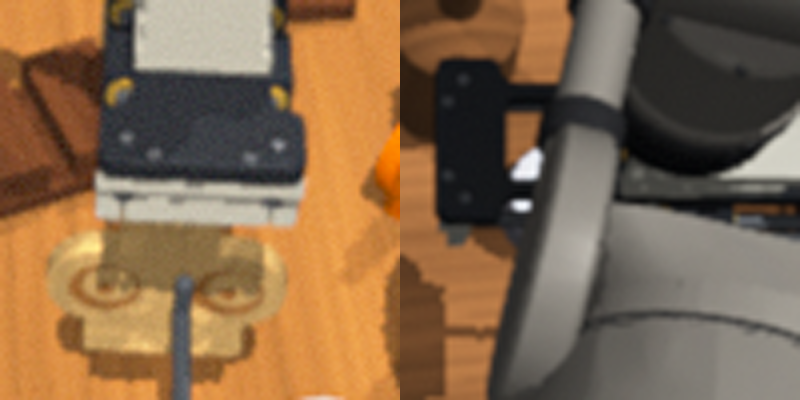

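The pattern hangs level from the gripper. Its volutes span side px 322–381 at row ~310, and the prong top is at (356,310), slightly right of the pattern's middle. I'll measure that lateral offset on the pattern's face plane.

Run:
```python
from h import *
np.set_printoptions(precision=1,suppress=True)
s=cap("side"); im=cv2.cvtColor(cv2.GaussianBlur(s["pixels"],(0,0),.7),cv2.COLOR_RGB2LAB).astype(int)
c=np.array([601.3,-142.1]); n=np.array([.111,.994]); lat=np.array([.994,-.111]); f=c-6*n
def on(u,v):
    e,d=ray(s,u,v); k=((f-e[:2])@n)/(d[:2]@n); q=e+k*d; return (q[:2]-c)@lat,q[2]
for v in range(300,330,2):
    row=im[v]; g=np.abs(cv2.Sobel(row[:,1:2].astype(np.float32),cv2.CV_32F,0,1,ksize=3).ravel()) # a* (redness) edges
    l=310+g[310:336].argmax(); r=366+g[366:392].argmax(); a,b=on(l,v),on(r,v)
    print(v,l,r,"lat",a[0].round(1),b[0].round(1),"mid",((a[0]+b[0])/2).round(1),"z",a[1].round(0))
p=np.array([595.4,-194]); print("prong lat",(p-c)@lat)
```

```text
300 325 374 lat -52.6 33.9 mid -9.4 z 194.0
302 323 378 lat -56.1 41.3 mid -7.4 z 188.0
304 322 379 lat -57.9 43.6 mid -7.1 z 182.0
306 321 381 lat -59.6 47.7 mid -6.0 z 176.0
308 321 381 lat -59.6 48.2 mid -5.7 z 171.0
310 321 381 lat -59.6 48.8 mid -5.4 z 165.0
312 321 381 lat -59.5 49.3 mid -5.1 z 159.0
314 322 381 lat -57.7 49.9 mid -3.9 z 153.0
316 324 380 lat -53.9 48.6 mid -2.6 z 147.0
318 325 379 lat -52.0 47.4 mid -2.3 z 141.0
320 324 373 lat -53.8 36.9 mid -8.4 z 135.0
322 323 373 lat -55.6 37.5 mid -9.1 z 128.0
324 330 370 lat -42.4 32.4 mid -5.0 z 123.0
326 325 373 lat -51.7 38.5 mid -6.6 z 116.0
328 331 370 lat -40.2 33.4 mid -3.4 z 110.0
prong lat -0.10369999999997646
```

Estimates put the pattern about 4 mm to the -x side, so I'll shift it and approach to just before the prong.

Emit:
play_rows(commands=[{"x": -0.002, "y": -0.005, "z": -0.0008, "twist": 0}, {"x": -0.004, "y": -0.012, "z": -0.0008, "twist": 0}, {"x": -0.004, "y": -0.02, "z": -0.0008, "twist": 0}, {"x": -0.004, "y": -0.028, "z": -0.0008, "twist": 0}, {"x": -0.004, "y": -0.034, "z": -0.0008, "twist": 0}, {"x": -0.004, "y": -0.038, "z": -0.0008, "twist": 0}, {"x": -0.004, "y": -0.038, "z": -0.0008, "twist": 0}, {"x": -0.004, "y": -0.038, "z": -0.0008, "twist": 0}])

```text
time: 24.2
tool_pos: [600.9, -180.9, 272.5]
tcp_rot: [3.141, -0.0, 3.026]
contact_force: [0.6, -0.2, -0.8]
grip_width: 11.9
finger_force: 30.0
```

Run:
```python
from h import *
np.set_printoptions(precision=1,suppress=True)
from plant import bot
s=cap("side"); o=bot.get_obs(); c=o["tool_pos"][:2]; print(o["tool_pos"],o["contact_force"])
big=cv2.resize(s["pixels"],None,fx=4,fy=4,interpolation=cv2.INTER_CUBIC); hsv=cv2.cvtColor(big,cv2.COLOR_RGB2HSV)
n=np.array([.111,.994]); lat=np.array([.994,-.111]); f=c-6*n
def on(u,v):
    e,d=ray(s,u,v); k=((f-e[:2])@n)/(d[:2]@n); q=e+k*d; return (q[:2]-c)@lat,q[2]
p=np.array([595.4,-194]); print("prong lat",(p-c)@lat)
L=cv2.cvtColor(big,cv2.COLOR_RGB2LAB).astype(np.float32)
for v in range(315,350,3):
    a=cv2.GaussianBlur(L[v*4-4:v*4+5,:,1].mean(0).reshape(1,-1),(0,0),3).ravel(); x=a[300*4:410*4:8]
    g=np.gradient(a); l=(300*4+g[300*4:340*4].argmin())/4-.375; r=(366*4+g[366*4:405*4].argmax())/4-.375
    A,B=on(l,v),on(r,v); print(v,l,r,np.round([A[0],B[0],(A[0]+B[0])/2,A[1]],1))
cv2.imwrite("pics/c7.png",crop(s,300,260,110,100,7))
```

```text
[ 601.  -180.7  272.6] [-0.1 -0.  -1.7]
prong lat -4.04100507115456
315 335.875 387.875 [-36.4  51.3   7.4 203. ]
318 325.625 387.375 [-53.8  51.3  -1.2 193.2]
321 323.375 382.375 [-57.6  43.7  -6.9 184.2]
324 322.625 384.375 [-58.8  48.   -5.4 175.3]
327 322.375 384.375 [-59.2  48.8  -5.2 166.3]
330 322.625 384.625 [-58.7  50.2  -4.3 157.3]
333 324.625 383.625 [-55.   49.3  -2.9 148.4]
336 325.875 381.875 [-52.7  47.1  -2.8 139.2]
339 325.875 375.375 [-52.6  36.5  -8.1 129.7]
342 330.375 400.625 [-44.2  82.4  19.1 120.7]
345 331.875 403.625 [-41.3  88.9  23.8 111.2]
348 332.375 404.375 [-40.1  91.5  25.7 101.3]
```

View pics/c7.png

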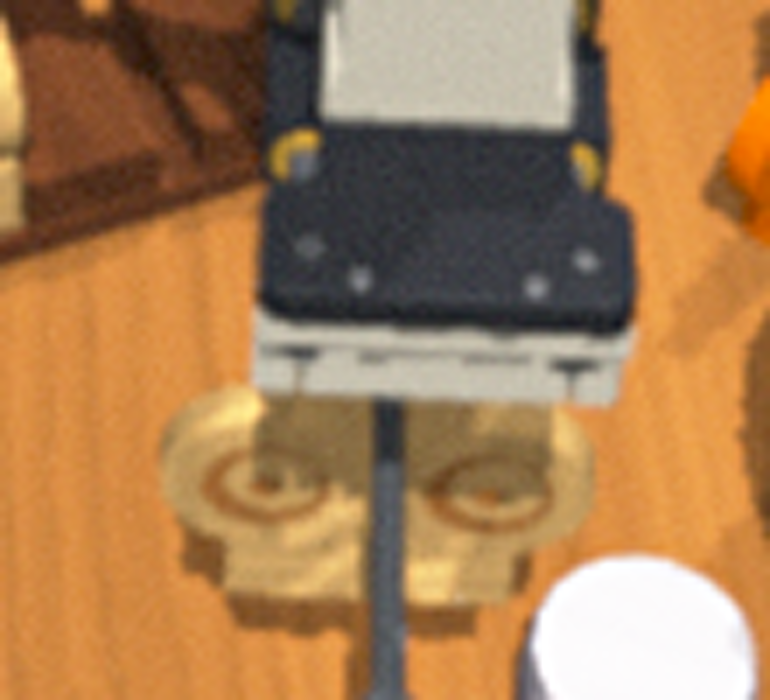

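In the crop the volutes span x 162–594 (middle ~378) and carving centres 268/490 (middle 379). The arm is at x 388, nearer the camera. Computed on the face plane, the pattern's middle is at -4.2 mm and the prong at -4.0 mm, so they line up. I'll advance gently.

Emit:
play_rows(commands=[{"x": 0, "y": -0.0015, "z": 0, "twist": 0}, {"x": 0, "y": -0.003, "z": 0, "twist": 0}, {"x": 0, "y": -0.0045, "z": 0, "twist": 0}, {"x": 0, "y": -0.006, "z": 0, "twist": 0}, {"x": 0, "y": -0.0075, "z": 0, "twist": 0}, {"x": 0, "y": -0.009, "z": 0, "twist": 0}, {"x": 0, "y": -0.009, "z": 0, "twist": 0}, {"x": 0, "y": -0.009, "z": 0, "twist": 0}])

```text
time: 25.05
tool_pos: [599.9, -189.9, 272.5]
tcp_rot: [-3.142, 0.0, 3.026]
contact_force: [-0.1, 0.6, -1.5]
grip_width: 11.8
finger_force: 30.0
```

Emit:
play_rows(commands=[{"x": 0, "y": -0.0015, "z": 0, "twist": 0}, {"x": 0, "y": -0.003, "z": 0, "twist": 0}, {"x": 0, "y": -0.0045, "z": 0, "twist": 0}, {"x": 0, "y": -0.006, "z": 0, "twist": 0}, {"x": 0, "y": -0.006, "z": 0, "twist": 0}, {"x": 0, "y": -0.006, "z": 0, "twist": 0}, {"x": 0, "y": -0.006, "z": 0, "twist": 0}, {"x": 0, "y": -0.006, "z": 0, "twist": 0}])

```text
time: 25.85
tool_pos: [599.2, -195.7, 272.5]
tcp_rot: [-3.142, 0.0, 3.026]
contact_force: [0.3, 0.3, -2.0]
grip_width: 11.4
finger_force: 30.0
```

Emit:
play_rows(commands=[{"x": 0, "y": -0.0015, "z": 0, "twist": 0}, {"x": 0, "y": -0.003, "z": 0, "twist": 0}, {"x": 0, "y": -0.0045, "z": 0, "twist": 0}, {"x": 0, "y": -0.006, "z": 0, "twist": 0}, {"x": 0, "y": -0.0075, "z": 0, "twist": 0}, {"x": 0, "y": -0.008, "z": 0, "twist": 0}, {"x": 0, "y": -0.008, "z": 0, "twist": 0}, {"x": 0, "y": -0.008, "z": 0, "twist": 0}])

```text
time: 26.65
tool_pos: [598.3, -203.7, 272.5]
tcp_rot: [-3.142, 0.0, 3.026]
contact_force: [-1.1, -0.1, -0.8]
grip_width: 11.8
finger_force: 30.0
```

Emit:
play_rows(commands=[{"x": 0, "y": -0.0015, "z": 0, "twist": 0}, {"x": 0, "y": -0.003, "z": 0, "twist": 0}, {"x": 0, "y": -0.0045, "z": 0, "twist": 0}, {"x": 0, "y": -0.006, "z": 0, "twist": 0}, {"x": 0, "y": -0.0075, "z": 0, "twist": 0}, {"x": 0, "y": -0.009, "z": 0, "twist": 0}, {"x": 0, "y": -0.01, "z": 0, "twist": 0}, {"x": 0, "y": -0.01, "z": 0, "twist": 0}])

```text
time: 27.45
tool_pos: [597.1, -213.8, 272.5]
tcp_rot: [-3.141, 0.0, 3.026]
contact_force: [0.6, 0.1, -1.4]
grip_width: 11.8
finger_force: 30.0
```

Emit:
play_rows(commands=[{"x": 0, "y": -0.003, "z": 0.001, "twist": 0}, {"x": 0, "y": -0.006, "z": 0.003, "twist": 0}, {"x": 0, "y": -0.009, "z": 0.005, "twist": 0}, {"x": 0, "y": -0.012, "z": 0.007, "twist": 0}, {"x": 0, "y": -0.015, "z": 0.009, "twist": 0}, {"x": 0, "y": -0.018, "z": 0.011, "twist": 0}, {"x": 0, "y": -0.02, "z": 0.012, "twist": 0}, {"x": 0, "y": -0.02, "z": 0.012, "twist": 0}])

```text
time: 28.25
tool_pos: [594.7, -233.8, 260.2]
tcp_rot: [-3.142, -0.0, 3.026]
contact_force: [-0.3, -0.1, -0.2]
grip_width: 12.1
finger_force: 30.0
```

Emit:
play_rows(commands=[{"x": 0, "y": 0, "z": 0.001, "twist": 0}, {"x": 0, "y": 0, "z": 0.002, "twist": 0}, {"x": 0, "y": 0, "z": 0.003, "twist": 0}, {"x": 0, "y": 0, "z": 0.004, "twist": 0}, {"x": 0, "y": 0, "z": 0.005, "twist": 0}, {"x": 0, "y": 0, "z": 0.005, "twist": 0}, {"x": 0, "y": 0, "z": 0.005, "twist": 0}, {"x": 0, "y": 0, "z": 0.005, "twist": 0}])

```text
time: 29.05
tool_pos: [594.9, -233.5, 255.6]
tcp_rot: [-3.141, 0.0, 3.026]
contact_force: [0.7, -0.7, -0.9]
grip_width: 11.4
finger_force: 30.0
```

Emit:
play_rows(commands=[{"x": 0, "y": 0, "z": 0.0005, "twist": 0}, {"x": 0, "y": 0, "z": 0.001, "twist": 0}, {"x": 0, "y": 0, "z": 0.0015, "twist": 0}, {"x": 0, "y": 0, "z": 0.002, "twist": 0}, {"x": 0, "y": 0, "z": 0.002, "twist": 0}, {"x": 0, "y": 0, "z": 0.002, "twist": 0}, {"x": 0, "y": 0, "z": 0.002, "twist": 0}, {"x": 0, "y": 0, "z": 0.002, "twist": 0}])

```text
time: 29.85
tool_pos: [594.9, -233.5, 253.6]
tcp_rot: [-3.141, 0.0, 3.026]
contact_force: [0.2, -0.4, -1.7]
grip_width: 12.0
finger_force: 30.0
```

Emit:
play_rows(commands=[{"x": 0, "y": 0, "z": 0.0003, "twist": 0}, {"x": 0, "y": 0, "z": 0.0006, "twist": 0}, {"x": 0, "y": 0, "z": 0.0009, "twist": 0}, {"x": 0, "y": 0, "z": 0.0012, "twist": 0}, {"x": 0, "y": 0, "z": 0.0012, "twist": 0}, {"x": 0, "y": 0, "z": 0.0012, "twist": 0}, {"x": 0, "y": 0, "z": 0.0012, "twist": 0}, {"x": 0, "y": 0, "z": 0.0012, "twist": 0}])

```text
time: 30.65
tool_pos: [594.9, -233.5, 252.4]
tcp_rot: [-3.141, 0.0, 3.026]
contact_force: [-0.4, -0.1, 0.2]
grip_width: 11.9
finger_force: 30.0
```

Emit:
play_rows(commands=[{"x": 0, "y": 0, "z": 0.0002, "twist": 0}, {"x": 0, "y": 0, "z": 0.0004, "twist": 0}, {"x": 0, "y": 0, "z": 0.0006, "twist": 0}, {"x": 0, "y": 0, "z": 0.0008, "twist": 0}, {"x": 0, "y": 0, "z": 0.001, "twist": 0}, {"x": 0, "y": 0, "z": 0.001, "twist": 0}, {"x": 0, "y": 0, "z": 0.001, "twist": 0}, {"x": 0, "y": 0, "z": 0.001, "twist": 0}])

```text
time: 31.45
tool_pos: [595.0, -233.5, 252.0]
tcp_rot: [-3.141, 0.001, 3.026]
contact_force: [-2.5, 1.4, 5.1]
grip_width: 11.6
finger_force: 30.0
```

Emit:
play_rows(commands=[{"x": 0.0004, "y": 0, "z": -0.0004, "twist": 0}, {"x": 0.001, "y": 0, "z": -0.0004, "twist": 0}, {"x": 0.001, "y": 0, "z": -0.0004, "twist": 0}, {"x": 0.001, "y": 0, "z": -0.0002, "twist": 0}, {"x": 0.001, "y": 0, "z": 0, "twist": 0}, {"x": 0.001, "y": 0, "z": 0, "twist": 0}, {"x": 0.001, "y": 0, "z": 0, "twist": 0}, {"x": 0.001, "y": 0, "z": 0, "twist": 0}])

```text
time: 32.25
tool_pos: [594.4, -233.5, 252.0]
tcp_rot: [-3.141, 0.002, 3.026]
contact_force: [2.3, -0.1, 5.8]
grip_width: 11.5
finger_force: 30.0
```

Emit:
play_rows(commands=[{"x": -0.0003, "y": 0, "z": -0.0003, "twist": 0}, {"x": -0.0005, "y": 0, "z": -0.0005, "twist": 0}, {"x": -0.0005, "y": 0, "z": -0.0004, "twist": 0}, {"x": -0.0005, "y": 0, "z": -0.0003, "twist": 0}, {"x": -0.0005, "y": 0, "z": -0.0003, "twist": 0}, {"x": -0.0005, "y": 0, "z": -0.0003, "twist": 0}, {"x": -0.0005, "y": 0, "z": -0.0003, "twist": 0}, {"x": -0.0005, "y": 0, "z": -0.0003, "twist": 0}])

```text
time: 33.05
tool_pos: [594.5, -233.5, 251.9]
tcp_rot: [-3.141, 0.001, 3.026]
contact_force: [2.2, 1.6, 5.3]
grip_width: 12.1
finger_force: 30.0
```

Emit:
play_rows(commands=[{"x": 0, "y": 0, "z": 0, "twist": 0}, {"x": 0, "y": 0, "z": 0, "twist": 0}, {"x": 0, "y": 0, "z": 0, "twist": 0}, {"x": 0, "y": 0, "z": 0, "twist": 0}, {"x": 0, "y": 0, "z": 0, "twist": 0}, {"x": 0, "y": 0, "z": 0, "twist": 0}, {"x": 0, "y": 0, "z": 0, "twist": 0}, {"x": 0, "y": 0, "z": 0, "twist": 0}], jaw=0.7)

```text
time: 33.85
tool_pos: [594.3, -233.4, 251.6]
tcp_rot: [-3.141, -0.0, 3.026]
contact_force: [-0.7, 0.7, 0.4]
grip_width: 27.7
finger_force: 0.0
```

Released; now rise straight up slowly, then clear.

Emit:
play_rows(commands=[{"x": 0, "y": 0, "z": -0.004, "twist": 0}, {"x": 0, "y": 0, "z": -0.009, "twist": 0}, {"x": 0, "y": 0, "z": -0.015, "twist": 0}, {"x": 0, "y": 0, "z": -0.022, "twist": 0}, {"x": 0, "y": 0, "z": -0.032, "twist": 0}, {"x": 0, "y": 0, "z": -0.044, "twist": 0}, {"x": 0, "y": 0, "z": -0.06, "twist": 0}, {"x": 0, "y": 0, "z": -0.08, "twist": 0}])

```text
time: 34.65
tool_pos: [594.2, -233.4, 332.6]
tcp_rot: [3.142, -0.0, 3.026]
contact_force: [-0.4, -1.3, -0.1]
grip_width: 27.8
finger_force: 0.0
```

Emit:
play_rows(commands=[{"x": 0.02, "y": 0.01, "z": -0.01, "twist": 0}, {"x": 0.045, "y": 0.03, "z": -0.015, "twist": 0}, {"x": 0.075, "y": 0.05, "z": -0.015, "twist": 0}, {"x": 0.1, "y": 0.07, "z": -0.015, "twist": 0}, {"x": 0.12, "y": 0.1, "z": -0.015, "twist": 0}, {"x": 0.13, "y": 0.13, "z": -0.015, "twist": 0}, {"x": 0.13, "y": 0.15, "z": -0.015, "twist": 0}, {"x": 0.13, "y": 0.16, "z": -0.015, "twist": 0}])

```text
time: 35.45
tool_pos: [483.6, -58.1, 348.0]
tcp_rot: [-3.141, 0.002, 3.028]
contact_force: [-0.3, 0.2, 0.2]
grip_width: 27.6
finger_force: 0.0
```

Run:
```python
from h import *
from plant import bot
s,t=cap("side"),cap("top")
print(bot.get_obs()["tool_pos"],bot.get_obs()["contact_force"])
cv2.imwrite("pics/c8.png",np.hstack([crop(s,290,240,100,150,4),crop(t,390,150,100,150,4)]))
```

```text
[483.92268091 -58.79095259 347.33117723] [-0.12583089 -0.74932589  0.09847405]
```

View pics/c8.png

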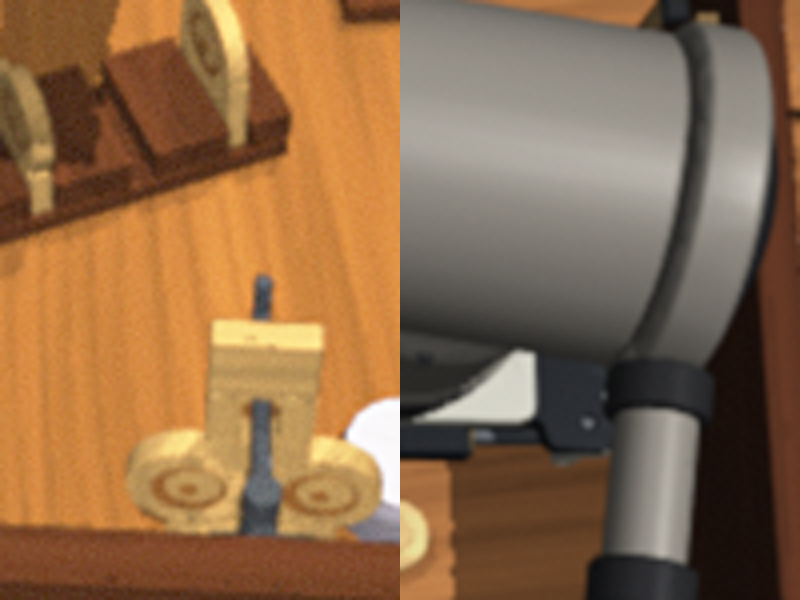

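The pattern hangs on the arm through its slot at crop (262,405). The prong at (263,280), side px (355.8,309.5), hasn't moved from its position at the stop. The robot is clear, so I'll hand in.

```bash
python3 -c "
from plant import bot
print(bot.close_job())"
```

```text
the job is handed in; nothing more can be done
None
```

The hook is swung out to its stop, the tall scroll pattern hangs on it about 40 mm in behind the upturned end, and the job was handed in at about 35.6 s with the robot clear; no verdict came back.

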